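Raise the probe station's platen to load and let go the chuck vacuum

ROBOT

A 7-joint arm with a two-finger parallel gripper is mounted at the origin on the work surface. World frame = base frame: x ahead of the robot, y to its left, z up, the work surface at z = 0. Lengths are in m, angles in rad, forces in N, time in s.
With the tool pointing down it reaches from about 0.4 to 0.85 m from the base axis. Payload 10.4 kg.
Tool frame: the origin (TCP) lies between the finger pads; the fingertips stand 11 mm ahead of it and the grasp point (between the pads) lies 8 mm behind it; z points along the fingers, y is the direction in which the jaws open and shut (so a half turn about z gives the same grasp; the last joint's range is limited). The gripper opens to 87 mm and grips with 3 to 60 N. Pads are 19 mm wide; open, the fingers measure 117 mm over their backs; the gripper's body (75 mm by 190 mm) begins 51 mm behind the grasp point.
Start: joints at [1.3, 0.332, -0.065, 1.46, 0.022, 1.35, -0.088], TCP at [0.153, -0.606, 0.234] pointing down, gripper open.
Joint ranges: [-2.6, 2.6], [-0.5, 2.12], [-1.47, 1.34], [0.16, 2.42], [-1.27, 4.41], [0.06, 2.06], [-2.6, 2.6]. Speed limits (rad/s): [2.22, 2.22, 2.79, 2.79, 3.14, 3.14, 3.14].

INTERFACE

Orientations are given as a unit quaternion [x, y, z, w].
In Python, from bench import r, eyes gives the robot as it stands.
- The arm moves only by the shell command python3 -m inch 'ROWS' [FORCE]. ROWS is a JSON object of lists of equal length, an entry for each row: "translation": the shift along the world's x, y, z scaled (see below), a list of three; "rot": the turn, a rotation vector about the world's x, y, z scaled (see below), a list of three; "jaw": the finger opening in mm, from 0 to 87. In form: {"translation": [[tx, ty, tz], ...], "rot": [[ax, ay, az], ...], "jaw": [jaw, ...]}. A call has 1 to 20 rows; each row is the pose to reach, as a shift and turn from the pose measured when the call began; what a row does not reach only later rows make up. The controller multiplies each number of a shift by 100 mm and each number of a turn by 60 degrees. A row lasts 1/10 s, in which the tool goes at most 50 mm and 8.59 degrees, less where a joint would pass 70% of its speed; a pose out of reach is approached as far as the arm can. A call with a number of a shift or a turn outside -1 to 1 is refused whole. A call with a gripper value outside its range is refused whole. The fingers move at their own pace and stop on an object; FORCE is the grip in N (left out, the last holds). Time passes only in rows, so rows that repeat a pose let the fingers close. It gives the time, the measured TCP pose, the force and the opening at its end, in the units of the state.
- r.read_state(): the state, without advancing time (a new reading comes with each control period).
- eyes.camera(name): name is "scene" or "top" or "wrist"; returns the picture (480x640x3 uint8, blue, green, red); there is no depth.
- eyes.calibration(name): a dict with "fx", "fy", "cx", "cy" (pixels), "R" (3x3) and "t" (3): a world point X has camera coordinates R X + t; the wrist camera has in their place "hand_eye" (4x4, takes a point from camera to tool coordinates, whose origin is the TCP and whose axes are the flange's). Camera axes: x right, y down, z forward; pixel columns grow to the right and rows downward; lengths in m; the calibration is good to about 2 mm. A picture is of the moment at which its call begins: read the wrist's pose just before it. calibration takes no time and is no camera call.
- r.close_job(): hands the job in, once; it reports no verdict.
The state is a dict: "time": time; "joint_positions": joint angles; "joint_vel": joint speeds; "joint_torque": joint torques, N m; "ee_pos": TCP position; "eef_rot": TCP orientation; "ft_force": force on the tool from outside, world axes, zero at the start; "torque": the same for the moment, N m; "width": finger opening in m.
Only numpy, scipy, OpenCV 4.12 (cv2) and the standard library are available. Lean on these libraries where they do the work, as an engineer would, in place of code of your own. Each camera call takes 0.05 s, during which the arm holds its last target. There are 200 camera calls.

TASK

Get the probe station ready for its board to be taken out: push the platen lift lever on the station's side away from you, past the separation detent to the load stop, so that the platen stands fully up and stays there. Only then push the chuck's vacuum toggle, the one beside the round gauge, right over to the far side. Leave the other toggle as it is, do not disturb the probe positioners or anything else on the bench, and finish clear of everything.

Things in the scene. Friction and masses are not known exactly. Their poses are not given: they have to be found in the camera images.
- station: Probe station: grey base 340 x 340 mm, two white lift housings, over them a black platen (plate with a square opening, top 141 mm above the bench when down) and a microscope on a column at the back, 530 mm tall. It stands to the left of the lever. Origin at the centre of its underside, on the bench; x points away from the robot to the column, y left, z up. It is fixed.
- lift_lever (a joint): Platen lift lever, swings level about an upright axis. Radians. 0 = contact, ball nearest the robot; 0.5 = separation, a detent where it rests by itself; 1.0 = load, where it also rests by itself, hard stop at 1.03. Grows as the ball is pushed away from the robot (anticlockwise from above). About 8 N at the ball gets it out of a rest; beyond 0.25 it snaps on to 0.5, beyond 0.75 to 1.0.
- lever_knob (a point): Centre of the black ball (32 mm across, 100 mm above the bench) at the end of the chromed lever rod, 130 mm level from the lever's axis. At 0 the rod points to the station's -y turned 0.5 rad towards its -x. Below the ball it is free down to the bench; an aluminium index plate with three drilled hollows reaches 80 mm out from the axis at 70 mm height.
- lever_pivot (a point): Point on the lever's upright axis, 82 mm above the bench, 25 mm outside the station's right edge; 30 mm on the robot's side of the station's middle.
- platen (a joint): Height of the platen above its lowest place, m: 0 in contact, about 0.0045 with the lever at separation, 0.009 at load. The lever drives it.
- vacuum_block: Vacuum manifold, fixed on the bench to the right of the lever: aluminium block 50 x 165 x 42 mm, long side across. Origin at the centre of its underside; x away from the robot, y along the block to the left. On top, left to right: round gauge (44 mm across, at y = +58 mm, top at 58 mm), chuck toggle (y = +12 mm), probe toggle (y = -50 mm).
- chuck_valve (a joint): Toggle next to the gauge: steel lever 40 mm long from pivot to tip, 7 to 10 mm thick; pivot at the block's x = 0, 51 mm above the bench, in a black collar 52 mm high. Radians. 0 = vacuum on (leans 0.45 rad to the block's -x, the robot's side), 0.9 = off (leans 0.45 rad to +x). It is stiff and stays where it is left; about 3 N at mid-length moves it.
- chuck_valve_tip (a point): Tip of the chuck toggle, 87 mm above the bench in either position.
- probe_valve (a joint): The other toggle, the same shape and values, 62 mm to the right of the chuck toggle. It holds the probe lines and stays at 0 (on).
- probe_valve_tip (a point): Tip of the probe toggle.
- positioner_r: Probe positioner standing on the platen on its right half: foot 52 x 60 mm, 92 mm tall with a knob on top, 0.4 kg, needle to the left. Origin at the centre of its underside. It rides up with the platen.
- positioner_l: The same on the platen's left half, needle to the right.
- spare_lens: Spare microscope lens standing on the bench between lever and toggles, 35 mm across and 78 mm tall. Origin at the centre of its underside.
- tip_box: Flat box for probe tips, 66 x 66 x 22 mm, loose on the bench beyond the lever. Origin at the centre of its underside.
- screwdriver: Screwdriver with a black handle, 150 mm long, 26 mm thick, lying on the bench between lever and toggles, towards the robot. Origin under its middle.
- tweezers: Steel tweezers, 125 mm long, lying to the right of the toggles. Origin under the middle.
- solvent: White solvent bottle, 60 mm across and 150 mm tall, at the right. Origin at the centre of its underside.
Mind the look-alikes: they are no part of the job. Leave any red look-alike of the positioner_r alone. Of the things that look like the spare_lens, take the one that is farthest from the robot's base at the start.

How it is judged:
On the way, in this order (a step that is already met when the one before it is completed fails the run):
1. the lift lever rests in its load hollow (joint above 0.93) with the platen up (value of joint lift_lever above 0.93 rad and value of joint platen above 0.0078 m), for 0.2 s.
2. the chuck toggle is over at off (joint above 0.75) (value of joint chuck_valve above 0.75 rad), for 0.2 s.
At the end, for the whole second after the job is handed in: Lift lever resting in the load hollow (above 0.93 rad), platen over 7.8 mm up, chuck toggle off (above 0.75 rad), probe toggle on (below 0.2 rad); positioners and loose things within 20 mm of where they were (the platen's rise included) and upright (all of step 1 and velocity of joint lift_lever below 0.05 rad/s and value of joint chuck_valve above 0.75 rad and value of joint probe_valve below 0.2 rad and distance of each of positioner_r, positioner_l, spare_lens, tip_box, screwdriver, tweezers, solvent from where it was at the start of the episode below 0.02 m and angle between each of positioner_r, positioner_l, spare_lens, solvent's own z axis and vertical below 0.3 rad); the robot touches nothing.
It fails at once if the chuck vacuum is let go while the platen is not up at load (value of joint chuck_valve above 0.45 rad and value of joint lift_lever below 0.88 rad).
It fails at once if the probe toggle is moved (value of joint probe_valve above 0.2 rad).
It fails at once if a positioner or a loose thing on the bench is shifted, lifted or tipped (not (distance of each of positioner_r, positioner_l, spare_lens, tip_box, screwdriver, tweezers, solvent from where it was at the start of the episode below 0.02 m and angle between each of positioner_r, positioner_l, spare_lens, solvent's own z axis and vertical below 0.3 rad)).
It also fails if it takes over 51 s, if anything falls off the work surface, if the arm or the gripper's body presses on something with over 40 N, if the wrist force passes 120 N, or if a joint passes its speed limit or range.

## Working session

There is one attempt and no reset: what is moved stays moved. The work goes in short steps, Python scripts to look and compute and a shell command to move; the robot and the scene stay as the last step left them, time stands still between calls to the robot, and variables do not carry over. Pictures are saved under pics/ and viewed, about 8 in all and at most 12, crops included, and the job is handed in when it is done.

```bash
mkdir -p pics; ls
python3 - <<'E'
from bench import r, eyes
import cv2,numpy as np
s=r.read_state();print({k:np.round(s[k],3).tolist() for k in s})
for n in("scene","top"):
    im=eyes.camera(n);cv2.imwrite(f"pics/{n}0.png",im)
    c=eyes.calibration(n);print(n,{k:np.round(c[k],4).tolist() for k in c})
print(eyes.calibration("wrist"))
E
```

```text
pics
{'time': 0.0, 'joint_positions': [1.3, 0.333, -0.065, 1.461, 0.022, 1.35, -0.089], 'joint_vel': [0.001, 0.001, -0.002, 0.0, -0.0, -0.001, 0.001], 'joint_torque': [-0.001, -62.325, 0.024, -38.99, -0.061, 0.04, 0.0], 'ee_pos': [0.153, -0.606, 0.233], 'eef_rot': [0.992, 0.124, -0.0, -0.001], 'ft_force': [-0.142, -0.239, -0.476], 'torque': [0.022, -0.04, -0.013], 'width': 0.087}
scene {'fx': 590.7594, 'fy': 590.7594, 'cx': 318.6858, 'cy': 244.5734, 'R': [[-0.3858, 0.9225, -0.0115], [0.6142, 0.2475, -0.7493], [-0.6884, -0.2961, -0.6621]], 't': [0.2254, -0.2665, 1.9573]}
top {'fx': 622.8756, 'fy': 622.8756, 'cx': 330.7962, 'cy': 235.0946, 'R': [[0.03, -0.9995, 0.0034], [-0.9794, -0.0301, -0.1997], [0.1997, 0.0026, -0.9799]], 't': [-0.0064, 0.5603, 1.6717]}
{'fx': 429.92216001828814, 'fy': 429.92216001828814, 'cx': 322.890726171302, 'cy': 240.86598835994866, 'hand_eye': array([[ 1.44979725e-04, -9.58995889e-01, -2.83419942e-01,
         7.83376119e-02],
       [ 9.99999245e-01,  4.84861037e-04, -1.12906708e-03,
         1.56881102e-05],
       [ 1.22018997e-03, -2.83419565e-01,  9.58995235e-01,
        -1.50432761e-01],
       [ 0.00000000e+00,  0.00000000e+00,  0.00000000e+00,
         1.00000000e+00]])}
```

View pics/scene0.png

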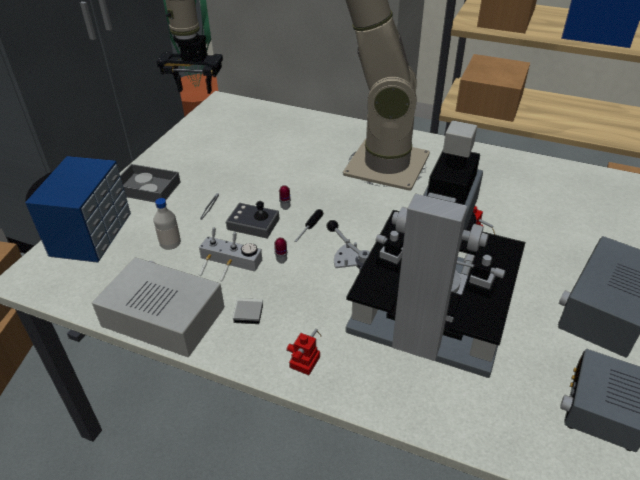

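View pics/top0.png

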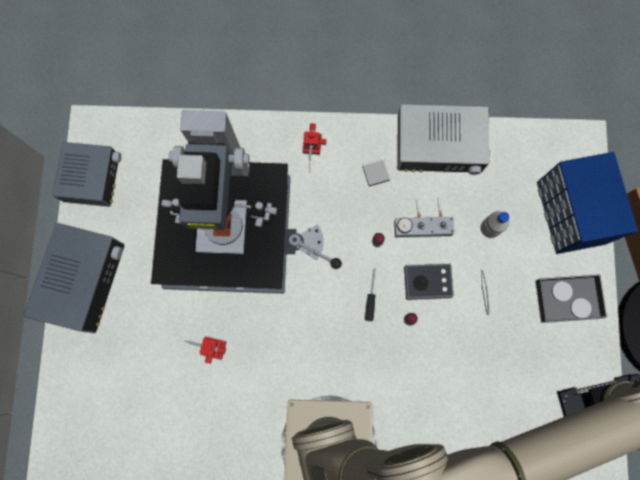

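The scene view (from behind the station) shows the lever ball near (332,226) and the gauge near (249,249), with the chuck toggle near (234,240). The top view shows the ball at (336,263), the pivot at (295,240), the gauge at (404,225), the toggles near (421,226) and (446,224), the lens at (378,239), the screwdriver at (371,297), and a joystick box at (428,281).

```bash
cat > h.py <<'E'
import numpy as np, cv2
from bench import r, eyes
def ray(n,u,v):
    c=eyes.calibration(n);R=np.array(c["R"]);t=np.array(c["t"])
    d=R.T@np.array([(u-c["cx"])/c["fx"],(v-c["cy"])/c["fy"],1.]);return -R.T@t,d
def onz(n,u,v,z):
    o,d=ray(n,u,v);return o+d*(z-o[2])/d[2]
def proj(n,X):
    c=eyes.calibration(n);p=np.array(c["R"])@X+np.array(c["t"]);return c["fx"]*p[0]/p[2]+c["cx"],c["fy"]*p[1]/p[2]+c["cy"]
E
python3 - <<'E'
from h import *
for k,n,u,v,z in [("ball","top",336,263,.1),("ball","scene",332,226,.1),("pivot","top",295,240,.085),("gauge","top",404,225,.058),("gauge","scene",249,249,.058),("chucktip","scene",234,236,.087),("lens","top",378,239,.07),("lensS","scene",281,243,.07),("blockR","top",454,218,.042)]:
    print(k,n,np.round(onz(n,u,v,z),4))
a=cv2.imread("pics/top0.png")[195:335,280:480];b=cv2.imread("pics/scene0.png")[170:290,190:380]
a=cv2.resize(a,(800,560),interpolation=2);b=cv2.resize(b,(800,505),interpolation=2)
cv2.imwrite("pics/a.png",a);cv2.imwrite("pics/b.png",b)
E
```

```text
ball top [ 0.4755 -0.0057  0.1   ]
ball scene [ 0.4778 -0.0051  0.1   ]
pivot top [0.5378 0.1076 0.085 ]
gauge top [ 0.5948 -0.1921  0.058 ]
gauge scene [ 0.601 -0.192  0.058]
chucktip scene [ 0.598  -0.2352  0.087 ]
lens top [ 0.5505 -0.1195  0.07  ]
lensS scene [ 0.5597 -0.1173  0.07  ]
blockR top [ 0.6229 -0.3346  0.042 ]
```

View pics/a.png

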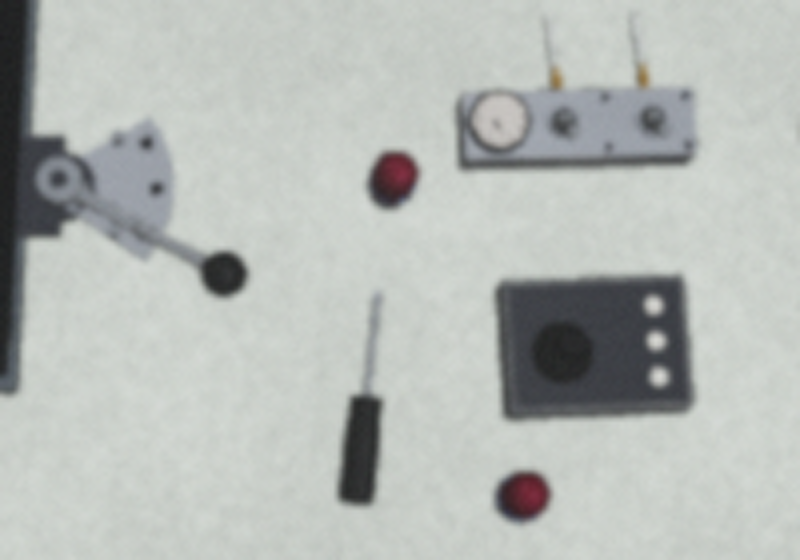

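Both views put the ball at about (0.477,-0.005). Its distance from the pivot is 0.129 m, which matches the given 0.130, and it lies at -0.5 rad, so the station yaw is about 0. I'll move to the robot's side of the ball with the jaws along y.

```bash
python3 -m inch '{"translation":[[0.22,0.5,0],[0.4,1,0],[0.4,1,0]],"rot":[[0,0,-0.12],[0,0,-0.237],[0,0,-0.237]],"jaw":[18,18,18]}'
for i in 1 2 3 4; do python3 -m inch '{"translation":[[0.2,0.5,0],[0.4,1,0],[0.4,1,0]],"rot":[[0,0,0],[0,0,0],[0,0,0]],"jaw":[18,18,18]}' | tail -c 300; done
```

```text
time: 0.4
ee_pos: [0.1961, -0.501, 0.2324]
eef_rot: [1.0, -0.0, 0.0, -0.002]
ft_force: [0.5, -0.2, 0.6]
width: 0.0707
time: 0.7
ee_pos: [0.2382, -0.397, 0.2324]
eef_rot: [1.0, 0.003, 0.0, -0.002]
ft_force: [-0.2, 0.3, -0.3]
width: 0.0471
time: 1.0
ee_pos: [0.2799, -0.2934, 0.2325]
eef_rot: [1.0, 0.005, 0.0, -0.002]
ft_force: [-0.0, -0.6, 0.2]
width: 0.0232
time: 1.3
ee_pos: [0.3215, -0.1899, 0.2328]
eef_rot: [1.0, 0.008, 0.001, -0.002]
ft_force: [-0.0, -0.6, 0.2]
width: 0.0184
time: 1.6
ee_pos: [0.363, -0.0863, 0.2333]
eef_rot: [1.0, 0.011, 0.001, -0.002]
ft_force: [-0.2, -1.7, 0.3]
width: 0.018
```

```bash
python3 -m inch '{"translation":[[0.25,0.4,0],[0.55,0.8,0],[0.55,0.8,0],[0.55,0.8,0]],"rot":[[0,0,-0.02],[0,0,-0.02],[0,0,-0.02],[0,0,-0.02]],"jaw":[18,18,18,18]}'
python3 - <<'E'
from h import *
from scipy.spatial.transform import Rotation as Ro
c=eyes.calibration("wrist");s=r.read_state();im=eyes.camera("wrist");cv2.imwrite("pics/w1.png",im)
H=np.array(c["hand_eye"]);Rw=Ro.from_quat(s["eef_rot"]).as_matrix()
o=Rw@H[:3,3]+s["ee_pos"]
hsv=cv2.cvtColor(im,cv2.COLOR_BGR2HSV);m=(hsv[...,2]<50).astype(np.uint8)
n,l,st,ce=cv2.connectedComponentsWithStats(m)
for i in range(1,n):
  if 300<st[i,4]<40000:
    u,v=ce[i];d=Rw@H[:3,:3]@np.array([(u-c["cx"])/c["fx"],(v-c["cy"])/c["fy"],1]);print(st[i],ce[i].round(1),(o+d*(.1-o[2])/d[2]).round(4))
E
```

```text
time: 2.0
ee_pos: [0.4184, -0.0065, 0.2331]
eef_rot: [1.0, 0.001, 0.001, -0.002]
ft_force: [-0.8, -0.1, 0.0]
width: 0.0185
[    0     0    99   277 22196] [ 40.4 149.5] [0.4742 0.1781 0.1   ]
[465   0  41  52 768] [478.4  31.8] [ 0.5442 -0.0986  0.1   ]
[119  80  58 150 403] [155.4 136.8] [0.4824 0.1024 0.1   ]
[ 542  119   98  120 1994] [556.6 175.5] [ 0.4583 -0.1587  0.1   ]
[ 299  121   48   50 1845] [322.2 145.3] [ 0.4773 -0.0049  0.1   ]
[ 585  162   55   53 2284] [613.2 188.6] [ 0.4498 -0.1974  0.1   ]
[ 413  218   38   84 2184] [431.6 259.9] [ 0.3995 -0.0812  0.1   ]
[548 292  46  43 739] [562.8 308.4] [ 0.3631 -0.178   0.1   ]
[    0   380   640   100 26216] [315.  458.4] [0.2297 0.0004 0.1   ]
```

View pics/w1.png

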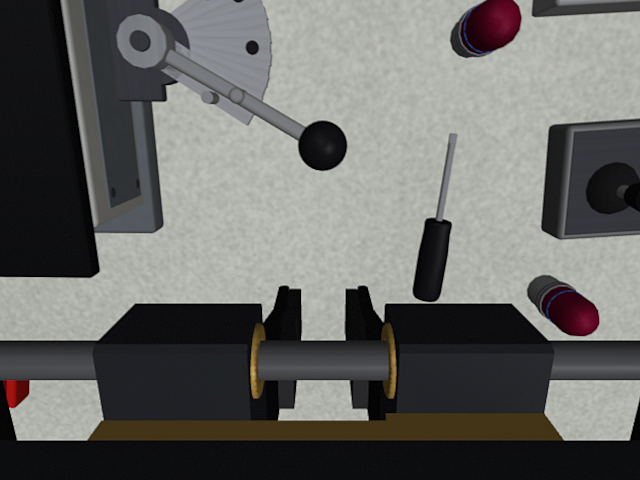

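The wrist picture shows the ball at (322,145), which gives (0.477,-0.005) and agrees with the other views. The fingers are clear on its near side, so I'll go down and start the push.

```bash
python3 -m inch '{"translation":[[0,0,-0.4],[0,0.01,-0.9],[0,0.01,-0.9]],"rot":[[0,0,0],[0,0,0],[0,0,0]],"jaw":[18,18,18]}'
python3 -m inch '{"translation":[[0,0,-0.3],[0,0,-0.46],[0,0,-0.46],[0.1,0,-0.46],[0.2,0,-0.46],[0.28,0,-0.46],[0.34,-0.01,-0.46],[0.4,-0.03,-0.46],[0.46,-0.05,-0.46],[0.46,-0.05,-0.46]],"rot":[[0,0,0],[0,0,0],[0,0,0],[0,0,0],[0,0,0],[0,0,0],[0,0,0],[0,0,0],[0,0,0],[0,0,0]],"jaw":[18,18,18,18,18,18,18,18,18,18]}'
```

```text
time: 2.35
ee_pos: [0.4138, -0.0081, 0.1384]
eef_rot: [1.0, -0.001, -0.004, -0.003]
ft_force: [-0.7, -0.1, 0.2]
width: 0.0182
time: 3.35
ee_pos: [0.4592, -0.0135, 0.092]
eef_rot: [1.0, -0.001, -0.005, -0.003]
ft_force: [-5.9, 0.5, 3.7]
width: 0.018
```

Contact is made at 6 N. I'll carry the ball round its arc.

```bash
python3 -m inch '{"translation":[[0.08,-0.01,0.02],[0.16,-0.03,0.03],[0.24,-0.05,0.03],[0.32,-0.07,0.03],[0.4,-0.08,0.03],[0.48,-0.09,0.03],[0.56,-0.09,0.03],[0.64,-0.09,0.03],[0.72,-0.08,0.03],[0.8,-0.06,0.03],[0.88,-0.03,0.03],[0.95,0,0.03],[0.95,0,0.03]],"rot":[[0,0,0],[0,0,0],[0,0,0],[0,0,0],[0,0,0],[0,0,0],[0,0,0],[0,0,0],[0,0,0],[0,0,0],[0,0,0],[0,0,0],[0,0,0]],"jaw":[18,18,18,18,18,18,18,18,18,18,18,18,18]}'
python3 -m inch '{"translation":[[0.06,0.03,0],[0.12,0.05,0],[0.18,0.07,0],[0.22,0.09,0],[0.22,0.09,0]],"rot":[[0,0,0],[0,0,0],[0,0,0],[0,0,0],[0,0,0]],"jaw":[18,18,18,18,18]}'
```

```text
time: 4.65
ee_pos: [0.5554, -0.0126, 0.0951]
eef_rot: [1.0, -0.001, -0.005, -0.003]
ft_force: [-0.8, 0.3, 0.6]
width: 0.0182
time: 5.15
ee_pos: [0.5775, -0.0034, 0.095]
eef_rot: [1.0, -0.001, -0.005, -0.003]
ft_force: [-2.6, -2.1, 1.5]
width: 0.0177
```

```bash
python3 -m inch '{"translation":[[-0.2,0,0],[-0.5,0,0],[-0.9,0,0],[-1,0,0.3],[-1,0,0.8],[-1,0,1],[-1,0,1]],"rot":[[0,0,0],[0,0,0],[0,0,0],[0,0,0],[0,0,0],[0,0,0],[0,0,0]],"jaw":[18,18,18,18,18,18,18]}'
python3 - <<'E'
from h import *
from scipy.spatial.transform import Rotation as Ro
c=eyes.calibration("wrist");s=r.read_state();im=eyes.camera("wrist");cv2.imwrite("pics/w2.png",im)
H=np.array(c["hand_eye"]);Rw=Ro.from_quat(s["eef_rot"]).as_matrix()
o=Rw@H[:3,3]+s["ee_pos"]
hsv=cv2.cvtColor(im,cv2.COLOR_BGR2HSV);m=(hsv[...,2]<50).astype(np.uint8)
n,l,st,ce=cv2.connectedComponentsWithStats(m)
for i in range(1,n):
  if 300<st[i,4]<40000:
    u,v=ce[i];d=Rw@H[:3,:3]@np.array([(u-c["cx"])/c["fx"],(v-c["cy"])/c["fy"],1]);X=o+d*(.1-o[2])/d[2];print(st[i],ce[i].round(1),X.round(4),np.arctan2(X[0]-.538,.1076-X[1])+.5)
E
```

```text
time: 5.85
ee_pos: [0.4793, -0.0034, 0.1982]
eef_rot: [1.0, -0.001, -0.002, -0.002]
ft_force: [0.4, -0.1, -0.6]
width: 0.018
[ 299    0   59   58 2860] [328.2  26.8] [ 0.6009 -0.0055  0.1   ] 1.0075030417408635
[ 586    7   54   76 1053] [603.   49.2] [ 0.5897 -0.1512  0.1   ] 0.697283171296063
[477  89  43  52 770] [490.1 117.2] [ 0.5552 -0.0953  0.1   ] 0.5845564628603207
[ 554  196   86  123 2635] [575.2 246.5] [ 0.4801 -0.1548  0.1   ] 0.28292675413320906
[ 602  245   38   52 1621] [622.6 271.7] [ 0.4639 -0.1865  0.1   ] 0.25307227356335343
[    0   380   640   100 28375] [294.3 453.5] [0.3263 0.018  0.1   ] -0.670327136058811
[562 380  48  45 853] [578.9 394.4] [ 0.3758 -0.1746  0.1   ] -0.02159282534167828
```

View pics/w2.png

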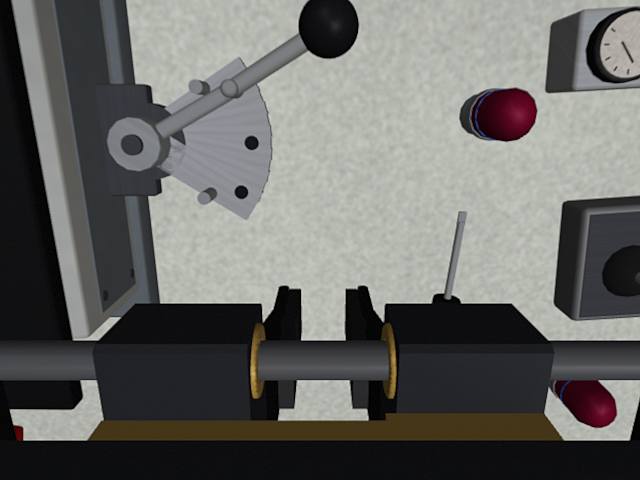

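The ball is at (328,27), which gives (0.601,-0.0055), and the lever angle is about 1.0 rad. It is resting in the load hollow with the robot off it. Next I'll go above and in front of the chuck toggle.

```bash
python3 -m inch '{"translation":[[0,-0.4,0.1],[0,-0.8,0.2],[0,-1,0.2],[0,-1,0.2]],"rot":[[0,0,0],[0,0,0],[0,0,0],[0,0,0]],"jaw":[0,0,0,0]}' >/dev/null
python3 -m inch '{"translation":[[0.1,-0.4,0],[0.3,-0.8,0],[0.3,-1,0],[0.3,-1,0]],"rot":[[0,0,0],[0,0,0],[0,0,0],[0,0,0]],"jaw":[0,0,0,0]}'>/dev/null
python3 -m inch '{"translation":[[0,-0.35,0],[0,-0.35,0],[0,-0.35,0]],"rot":[[0,0,0],[0,0,0],[0,0,0]],"jaw":[0,0,0]}'
python3 - <<'E'
from h import *
s=r.read_state();im=eyes.camera("wrist");cv2.imwrite("pics/w3.png",im)
print(s["ee_pos"],s["eef_rot"])
for n,u,v in(("top",420.5,283),("scene",262,205)):
  print([onz(n,u,v,z).round(3).tolist() for z in(.05,.08,.11)])
E
```

```text
time: 7.0
ee_pos: [0.5066, -0.243, 0.2117]
eef_rot: [1.0, -0.005, -0.006, -0.004]
ft_force: [0.4, 0.9, -0.3]
width: 0.0005
[ 0.50660843 -0.24304856  0.2117381 ] [ 0.99995954 -0.00514776 -0.00601985 -0.00426343]
[[0.435, -0.239, 0.05], [0.431, -0.235, 0.08], [0.427, -0.231, 0.11]]
[[0.409, -0.251, 0.05], [0.443, -0.232, 0.08], [0.477, -0.212, 0.11]]
```

View pics/w3.png

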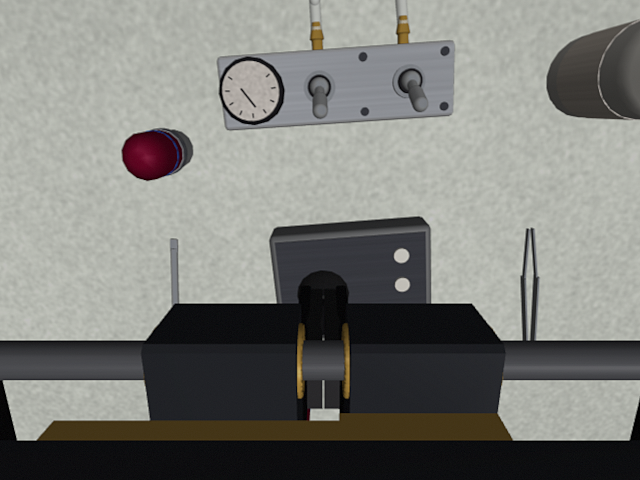

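The chuck toggle's tip is at (320,113) and its pivot at (319,86). The gauge is at (251,90), and the probe toggle's tip is at (420,104). The joystick box is low, about 75 mm, and lies behind the tool.

Run:
```python
from h import *
from scipy.spatial.transform import Rotation as Ro
c=eyes.calibration("wrist");s=r.read_state();H=np.array(c["hand_eye"]);Rw=Ro.from_quat(s["eef_rot"]).as_matrix()
o=Rw@H[:3,3]+s["ee_pos"]
for k,u,v,z in(("tip",320,112,.085),("pivot",319,86,.052),("gauge",251,90,.058),("probetip",420,104,.085),("lens",150,155,.078),("bottleL",548,85,.15)):
    d=Rw@H[:3,:3]@np.array([(u-c["cx"])/c["fx"],(v-c["cy"])/c["fy"],1]);X=o+d*(z-o[2])/d[2];print(k,X.round(4),(X-s["ee_pos"]).round(4))
```

```text
tip [ 0.5848 -0.2398  0.085 ] [ 0.0779  0.0026 -0.1271]
pivot [ 0.6014 -0.2388  0.052 ] [ 0.0945  0.0036 -0.1601]
gauge [ 0.599  -0.1934  0.058 ] [ 0.0921  0.0489 -0.1541]
probetip [ 0.5889 -0.301   0.085 ] [ 0.082  -0.0587 -0.1271]
lens [ 0.5588 -0.1284  0.078 ] [ 0.0519  0.1139 -0.1341]
bottleL [ 0.5963 -0.3461  0.15  ] [ 0.0894 -0.1038 -0.0621]
```

Tip to pivot is 17 mm and toggle spacing is 61 mm, both as given. I'll descend in front of the toggle.

```bash
python3 -m inch '{"translation":[[0.33,0.03,-0.2],[0.35,0.03,-0.6],[0.35,0.03,-0.95],[0.35,0.03,-0.95]],"rot":[[0,0,0],[0,0,0],[0,0,0],[0,0,0]],"jaw":[0,0,0,0]}' >/dev/null
python3 -m inch '{"translation":[[0,0,-0.2],[0,0,-0.36],[0,0,-0.36],[0.08,0,-0.36],[0.16,0,-0.36],[0.24,0,-0.36],[0.24,0,-0.36]],"rot":[[0,0,0],[0,0,0],[0,0,0],[0,0,0],[0,0,0],[0,0,0],[0,0,0]],"jaw":[0,0,0,0,0,0,0]}'
```

```text
time: 8.15
ee_pos: [0.5651, -0.2361, 0.0773]
eef_rot: [1.0, -0.003, -0.008, -0.006]
ft_force: [-0.6, -0.4, 0.8]
width: 0.0004
```

```bash
python3 -m inch '{"translation":[[0.06,-0.02,0],[0.12,-0.02,0],[0.18,-0.02,0],[0.22,-0.02,0],[0.22,-0.02,0]],"rot":[[0,0,0],[0,0,0],[0,0,0],[0,0,0],[0,0,0]],"jaw":[0,0,0,0,0]}'
python3 -m inch '{"translation":[[0.04,0,0],[0.07,0,0],[0.07,0,0]],"rot":[[0,0,0],[0,0,0],[0,0,0]],"jaw":[0,0,0]}'
```

```text
time: 8.65
ee_pos: [0.5877, -0.238, 0.0771]
eef_rot: [1.0, -0.003, -0.008, -0.006]
ft_force: [-0.0, -0.5, -0.7]
width: 0.0003
time: 8.95
ee_pos: [0.5946, -0.2379, 0.0767]
eef_rot: [1.0, -0.003, -0.009, -0.006]
ft_force: [-3.3, -0.9, -0.0]
width: 0.0005
```

```bash
for i in 1 2 3; do python3 -m inch '{"translation":[[0.03,0,0],[0.03,0,0]],"rot":[[0,0,0],[0,0,0]],"jaw":[0,0]}' | sed -n '2p;4p'; done
```

```text
ee_pos: [0.5955, -0.238, 0.0761]
ft_force: [-12.5, 0.4, 5.4]
ee_pos: [0.5957, -0.2381, 0.0759]
ft_force: [-17.4, 1.8, 12.1]
ee_pos: [0.5959, -0.2381, 0.076]
ft_force: [-18.7, 2.1, 12.7]
```

A hard stop was met, at 19 N. I'll back off and look.

```bash
python3 -m inch '{"translation":[[-0.2,0,0],[-0.45,0,0.05],[-0.65,0,0.3],[-0.75,0,0.7],[-0.75,0,1],[-0.75,0,1]],"rot":[[0,0,0],[0,0,0],[0,0,0],[0,0,0],[0,0,0],[0,0,0]],"jaw":[0,0,0,0,0,0]}'>/dev/null
python3 -m inch '{"translation":[[-0.1,0,0.35],[-0.1,0,0.35],[-0.1,0,0.35]],"rot":[[0,0,0],[0,0,0],[0,0,0]],"jaw":[0,0,0]}'
python3 - <<'E'
from h import *
im=eyes.camera("wrist");sc=eyes.camera("scene");cv2.imwrite("pics/s4.png",sc)
a=cv2.resize(im[0:240],(800,300));b=cv2.resize(sc[170:290,180:380],(480,288),interpolation=2);o0=cv2.imread("pics/scene0.png")
cv2.imwrite("pics/w4.png",np.vstack([a,np.hstack([b,np.zeros((288,320,3),np.uint8)])]))
d=cv2.absdiff(sc,o0).max(2);m=cv2.morphologyEx((d>40).astype(np.uint8),cv2.MORPH_OPEN,np.ones((2,2)))
n,l,st,ce=cv2.connectedComponentsWithStats(m)
print([st[i].tolist() for i in range(1,n) if st[i,4]>8 and st[i,1]>130])
E
```

```text
time: 10.45
ee_pos: [0.5142, -0.2387, 0.2164]
eef_rot: [1.0, -0.003, -0.013, -0.004]
ft_force: [0.0, 0.5, -0.5]
width: 0.0006
[[381, 208, 20, 30, 106], [327, 221, 24, 26, 212], [392, 228, 5, 4, 17], [484, 230, 43, 13, 170], [230, 233, 8, 13, 55], [392, 234, 7, 3, 16], [370, 238, 18, 15, 68], [392, 239, 6, 3, 15], [381, 245, 5, 5, 13], [308, 250, 35, 13, 210], [386, 250, 15, 7, 45], [460, 250, 17, 6, 60], [485, 252, 9, 9, 52], [367, 254, 4, 5, 11], [381, 257, 18, 7, 40], [483, 263, 8, 4, 22], [492, 265, 15, 6, 53], [496, 271, 9, 8, 42], [347, 272, 14, 24, 61], [472, 273, 18, 8, 60], [471, 281, 20, 9, 52], [452, 290, 12, 6, 36], [347, 298, 42, 15, 126], [447, 314, 8, 4, 27], [465, 334, 36, 13, 110]]
```

View pics/w4.png

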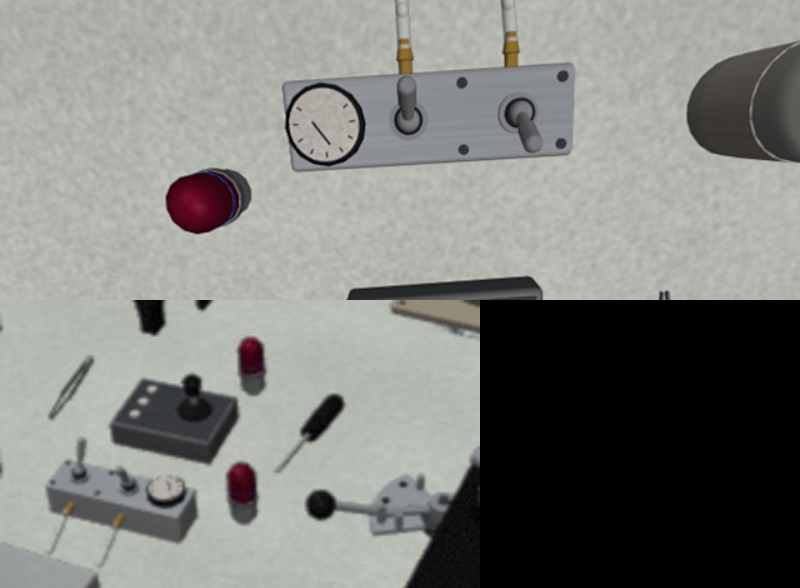

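The chuck toggle now leans to the far side, tip (407,85) and collar (408,120) in the crop, and the probe toggle is unchanged. In the scene difference only the lever, the platen parts and the chuck toggle have changed. I'll check the tip position, then rise clear.

```bash
python3 - <<'E'
from h import *
from scipy.spatial.transform import Rotation as Ro
c=eyes.calibration("wrist");s=r.read_state();H=np.array(c["hand_eye"]);Rw=Ro.from_quat(s["eef_rot"]).as_matrix()
o=Rw@H[:3,3]+s["ee_pos"]
for k,u,v,z in(("tip",325.6,66,.086),("tip",325.6,63,.086),("collar",326.4,97,.052),("probecollar",416,91,.052)):
    d=Rw@H[:3,:3]@np.array([(u-c["cx"])/c["fx"],(v-c["cy"])/c["fy"],1]);X=o+d*(z-o[2])/d[2];print(k,X.round(4))
b=cv2.imread("pics/s4.png");hs=cv2.cvtColor(b,cv2.COLOR_BGR2HSV)[222:240,318:345,2];ys,xs=np.where(hs<40);print("ball",onz("scene",xs.mean()+318,ys.mean()+222,.1).round(4),len(xs))
for n in range(2):
  pass
E
python3 -m inch '{"translation":[[-0.2,0,0.3],[-0.5,0,0.6],[-0.5,0,0.6],[-0.5,0,0.6]],"rot":[[0,0,0],[0,0,0],[0,0,0],[0,0,0]],"jaw":[0,0,0,0]}'
python3 - <<'E'
from h import *
a=cv2.imread("pics/s4.png");b=eyes.camera("scene");cv2.imwrite("pics/s5.png",b)
cv2.imwrite("pics/s5c.png",cv2.resize(b[160:340,150:540],(800,369),interpolation=2))
E
```

```text
tip [ 0.6155 -0.2391  0.086 ]
tip [ 0.6172 -0.2391  0.086 ]
collar [ 0.5982 -0.2394  0.052 ]
probecollar [ 0.6016 -0.3005  0.052 ]
ball [nan nan nan] 0
time: 10.95
ee_pos: [0.4633, -0.2387, 0.2746]
eef_rot: [1.0, -0.004, -0.014, -0.005]
ft_force: [-0.2, -0.1, -0.7]
width: 0.0005<stdin>:7: RuntimeWarning: Mean of empty slice.
  ret = ret.dtype.type(ret / rcount)
```

View pics/s5c.png

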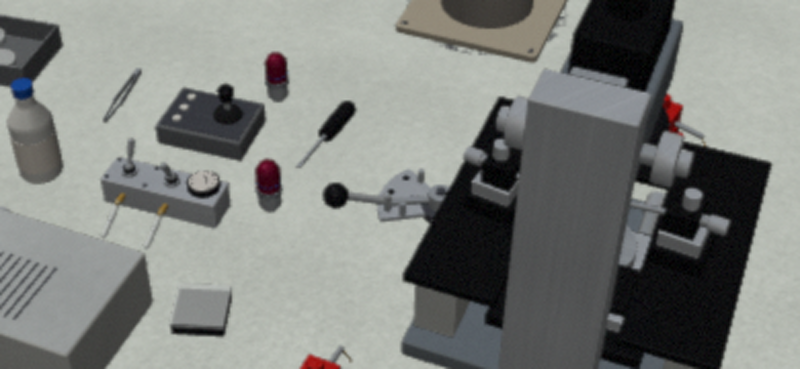

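The tip is now about 18 mm beyond the collar, so the toggle is at its off stop. The ball at crop (336,195) is in the load position, and everything else stands as it did. I'll confirm the ball and hand in.

Run:
```python
from h import *
X=onz("scene",313.8,255.1,.1);print(X.round(4),np.arctan2(X[0]-.538,.1076-X[1])+.5)
print(r.read_state()["ft_force"]); r.close_job()
```

```text
[ 0.6008 -0.0051  0.1   ] 1.0083301876154955
[ 0.47057612 -0.14735083 -0.85502244]
the job is handed in; nothing more can be done
```

The probe station is ready for the board to come out, and the job is handed in at about 11 s. I pushed the lift lever to its load stop first, then pushed the chuck toggle right over to off, and lifted the arm clear.

- **Lift lever:** the last scene image puts the ball at (0.601, -0.005), about 1.0 rad, so it rests in the load hollow. The wrist camera gave the same angle before I touched the toggle.
- **Platen:** I did not measure its height. I inferred it is up from the lever angle and the platen's shifted edges in the scene image.
- **Chuck toggle:** it met its stop at about 19 N, and the tip now stands about 18 mm to the far side of the collar, which matches off.
- **Everything else:** the probe toggle looked unmoved, and by eye the positioners and loose things stood where they were. The wrist force was under 1 N, with the tool at 0.27 m height.
- **A check that failed:** one automatic search for the ball in the scene image found nothing, because it looked in the old place. I read the ball's position off the picture instead.

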